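Fit and lock the eared adapter tube on the camera port

ROBOT

A 7-joint arm with a two-finger parallel gripper is mounted at the origin on a cart in front of the work surface, level with it; the furniture and walls round the work are solid. World frame = base frame: x ahead of the robot, y to its left, z up, the work surface at z = 0. Lengths are in mm, angles in rad, forces in N, time in s.
With the tool pointing down it reaches from about 425 to 1025 mm from the base axis. Payload 9.4 kg.
Tool frame: the origin (TCP) lies on the centre line of the jaws, within the pads' length; the fingertips stand 22 mm ahead of it and the grasp point (between the pads) lies 3 mm ahead of it; z points along the fingers, y is the direction in which the jaws open and shut (so a half turn about z gives the same grasp; the last joint's range is limited). The gripper opens to 85 mm and grips with 20 to 120 N. Pads are 22 mm wide; open, the fingers measure 114 mm over their backs; the gripper's body (76 mm by 85 mm) begins 54 mm behind the grasp point. The pads swing forward as they close: fully open they stand 13 mm farther back than shut.
Start: joints at [-1.217, 0.599, -0.003, 1.599, 0.002, 0.943, -0.08], TCP at [302.761, 658.756, 253.275] pointing down, gripper open.
Joint ranges: [-2.57, 2.57], [-0.35, 1.97], [-1.29, 1.29], [0.11, 2.56], [-1.05, 4.19], [0.11, 1.86], [-2.63, 2.63]. Speed limits (rad/s): [2.22, 2.22, 3.01, 3.01, 3.14, 3.14, 3.14].

INTERFACE

Orientations are given as a unit quaternion [x, y, z, w].
In Python, from plant import env, camera, calibration, spot_in, cut_out gives the robot as it stands.
- The arm moves only by the tool carry_out, never from a script. Its argument "targets" is a list of rows, each a list of 5 numbers: the shift along the tool's x, y, z as a fraction of full scale, then the turn about the tool's z as a fraction of full scale, then the gripper command: -1 is fully open, 1 is shut, values between are in proportion. In form: [[tx, ty, tz, spin, fingers], ...]. A call has 1 to 8 rows; each row shifts and turns the commanded pose from where the row before left it, along the tool's axes as they then stand; what a row does not reach is not made up. Full scale, the value 1, is 200 mm for a shift and 5 degrees for a turn. A row lasts 1/12 s, in which the tool goes at most 41.7 mm and 7.16 degrees, less where a joint would pass 70% of its speed; a pose out of reach is approached as far as the arm can. A call with a number of a shift or a turn outside -1 to 1 is refused whole. A call with a gripper value outside its range is refused whole. The fingers move at their own pace and stop on an object; "force" is the grip in N (left out, the last holds). Time passes only in rows, so rows that do not move let the fingers close. It gives the time, the measured TCP pose, the force and the opening at its end, in the units of the state.
- env.read_state(): the state, without advancing time (a new reading comes with each control period).
- camera(name): name is "scene" or "top" or "wrist"; returns (picture, depth): 400x640x3 uint8, blue, green, red; 400x640 float32, mm along the optical axis (not along the pixel's ray), 0 where there is no reading.
- calibration(name): a dict with "mtx" (3x3 intrinsics, pixels), "R" (3x3) and "t" (3): a world point X has camera coordinates R X + t; the wrist camera has in their place "mount" (4x4, takes a point from camera to tool coordinates, whose origin is the TCP and whose axes are the flange's). Camera axes: x right, y down, z forward; pixel columns grow to the right and rows downward; lengths in mm; the calibration is good to about 2 mm. The wrist camera is an equidistant fisheye: a pixel r from the principal point sees the ray r / f radians off the axis. A picture is of the moment at which its call begins: read the wrist's pose just before it. calibration takes no time and is no camera call.
- env.job_done(): hands the job in, once; it reports no verdict.
Trained networks look in the newest picture that a camera, given by its name, has taken for a name from the list of things; names that differ only in an ending like _2 or _b are one class to them, and where a whole thing is asked for, a point or a joint stands for the part that bears it (a point fixed in the world has none). Each returns a list of dicts, best first, with "p" (0 to 1); they miss things now and then, are a little off and sometimes report something else, mostly with a low value. They report only what shows in the picture. A call takes as long as a camera call. They do not tell look-alikes from the thing itself.
- spot_in(target, camera): "box" ([centre column, centre row, width, height] in pixels, round what is visible of it).
- cut_out(target, camera): "pixels" (400x640 bool, what is visible of it) and "box" ([centre column, centre row, width, height] in pixels, round what is visible of it).
The state is a dict: "time_s": time; "qpos": joint angles; "qvel": joint speeds; "tau": joint torques, N m; "eef_pos": TCP position; "tool_rot": TCP orientation; "wrist_force": force on the tool from outside, world axes, zero at the start; "moment": the same for the moment, N m; "finger_gap": finger opening in mm.
Only numpy, scipy, OpenCV 4.12 (cv2) and the standard library are available. Lean on these libraries where they do the work, as an engineer would, in place of code of your own. Each camera call takes 0.05 s, during which the arm holds its last target.

TASK

Fit the aluminium tube that has two ears at its foot over the upright port of the inspection camera base: ears between the little stops, guided right down until it sits fully home, not dropped on. Then swing the locking collar by its upright handle clockwise, as seen from above, all the way to its locked mark, so that the claws cover the ears, and let go. Leave the plain tube and the other things standing where they are.

Things in the scene. Friction and masses are not known exactly. Their poses are not given: they have to be found in the camera images.
- tube_center (a point): Loose aluminium tube with two ears, upright on the bench: outside 40 mm, bore 33 mm right through, 65 mm tall, about 0.15 kg. The ears, 16 mm wide and 7 mm thick, stick out at its foot to 34 mm from the axis, along this point's +x and -x. This point is on the axis, half-way up (32.5 mm above the underside), z up. Grip the upper half of the wall.
- tube: The same eared tube; origin at the centre of its underside, axes as the point.
- port_seat (a point): Fixed camera base, a round grey plate 116 mm across, 12 mm thick. This point: centre of its top face, where the tube's foot comes to rest, on the axis of the upright steel port; z up. Along +x and -x lie the nests for the ears: each a 23 mm wide gap between two steel stops, 6 mm high, 23.5 to 33.5 mm from the axis. The tube goes on with its x parallel to this x, either way round, to 5 degrees.
- port_top (a point): Centre of the top of the upright port, a steel spigot 30 mm in diameter that rises 41 mm from port_seat; its top 6 mm taper to 20 mm. Same axes as port_seat.
- collar (a joint): Lock collar, a ring round the port's foot on the port's axis (inner radius 38, outer 46 mm, top 28 mm above the bench). 0 = open, 1.2 rad = locked, at its end stop and white mark; grows clockwise seen from above. Starts at 0 to 0.4, where its two inward claws leave the ears' way free; at 1.2 they lie over the ears with 3 mm between. Light friction holds it: 0.12 N m.
- collar_handle (a point): The collar's handle: an upright black round post, 12 mm in diameter, on an arm, 80 mm from the port's axis. This point is on the post's axis, 50 mm above the bench; the post's top is at 67 mm, its plain part begins at 25 mm. Pinch it from above and lead it round the arc, or push it (about 1.5 N). The tube on the port beside it stands 77 mm above the bench.
- plain_tube_center (a point): Bystander: shorter plain aluminium tube without ears, 37 mm outside diameter, 50 mm tall; point at its centre. It and the eared tube may stand in either of two places.
- dropper: Bystander: small brown dropper bottle, 30 mm across, 92 mm tall; origin at its underside.
- loupe: Bystander: black standing loupe, 40 mm across and 40 mm tall; origin at its underside.
- weight: Bystander: brass-coloured knob weight, 36 mm across and 46 mm tall; origin at its underside.
Things that resemble listed ones, but are neither listed nor needed, are in the scene too. What is shaped like the tube but red is not meant.

How it is judged:
By the outcome, as a careful person would: the job done as asked, in the order asked, and still so for the second after the job is handed in, with the robot touching nothing.
It also fails if it takes over 54 s, if anything falls off the work surface, if the arm or the gripper's body presses on something with over 40 N, if the wrist force passes 120 N, or if a joint passes its speed limit or range.

## Working session

There is one attempt and no reset: what is moved stays moved. The work goes in short steps, Python scripts to look and compute and a tool call to move; the robot and the scene stay as the last step left them, time stands still between calls to the robot, and variables do not carry over. Pictures are saved under pics/ and viewed, and the job is handed in when it is done.

Besides the shell and the picture viewer there is one more tool, called after "Emit:" as a command line: name --pt "numbers of a row" for each row, then --argument value for the rest. carry_out: Moves the arm, as the interface text tells. Its arguments: {"type":"object","properties":{"targets":{"type":"array","items":{"type":"array","items":{"type":"number"}}},"force":{"type":"number"}},"required":["targets"]}

```bash
ls; mkdir -p pics; python3 - <<'E'
from plant import env,camera,calibration
import cv2
s=env.read_state();print(s)
for n in("scene","top","wrist"):
    p,d=camera(n);cv2.imwrite(f"pics/{n}0.png",p);c=calibration(n);print(n,{k:v.tolist() if hasattr(v,'tolist') else v for k,v in c.items()})
E
```

```text
pics
{'time_s': 0.0, 'qpos': array([-1.21667421,  0.60012612, -0.00255864,  1.60014076,  0.00176375,
        0.94287658, -0.07980219]), 'qvel': array([ 0.00031456,  0.00091226, -0.00103581, -0.0012918 , -0.00063506,
       -0.00097885, -0.0006054 ]), 'tau': array([-9.17535071e-04, -7.76448083e+01,  1.56469826e+00, -2.58011413e+01,
        1.23730372e-02,  9.20222781e-03,  2.27238900e-06]), 'eef_pos': array([302.58560868, 658.35543892, 252.41208262]), 'tool_rot': array([ 2.13725633e-01,  9.76893420e-01, -7.65853690e-04, -1.14202911e-04]), 'wrist_force': array([0.66286699, 0.09148919, 0.52506636]), 'moment': array([-0.00075834, -0.01053157,  0.00821771]), 'finger_gap': 85.43727427174397}
scene {'mtx': [[379.1786881591715, 0.0, 317.92012890833047], [0.0, 379.1786881591715, 194.54866029883712], [0.0, 0.0, 1.0]], 'R': [[0.7822066736817295, -0.6230188403343314, -0.0004942026194941662], [-0.35225831230226834, -0.441609445580924, -0.8251637285943113], [0.5138743047299814, 0.6456226623672481, -0.5648934207229753]], 't': [-638.0138342049435, 112.38312853106585, 831.8263289814171]}
top {'mtx': [[394.9843814011084, 0.0, 317.87111083606027], [0.0, 394.9843814011084, 203.08773082747103], [0.0, 0.0, 1.0]], 'R': [[0.0015838353338995196, -0.999713007827368, -0.023903837482537736], [-0.9956328436413465, 0.0006547681318817611, -0.09335315710429838], [0.09334201694993223, 0.0239473017154325, -0.9953460677635033]], 't': [-309.8659706455026, 579.4746043192623, 935.9399516042445]}
wrist {'mtx': [[309.70691628693146, 0.0, 317.39070580389165], [0.0, 309.70691628693146, 198.5274183211508], [0.0, 0.0, 1.0]], 'mount': [[0.0006478983921082363, -0.9483780203133138, -0.3171414681404371, 80.01168310357504], [0.999999260362123, 0.0002880117092907542, 0.001181661737303033, -0.46636577440128946], [-0.0010293215627774877, -0.31714199916733465, 0.9483775054593321, -120.08077456287364], [0.0, 0.0, 0.0, 1.0]]}
```

View pics/scene0.png

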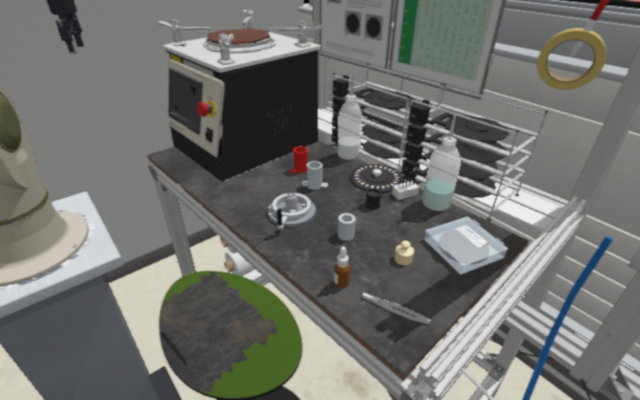

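View pics/top0.png

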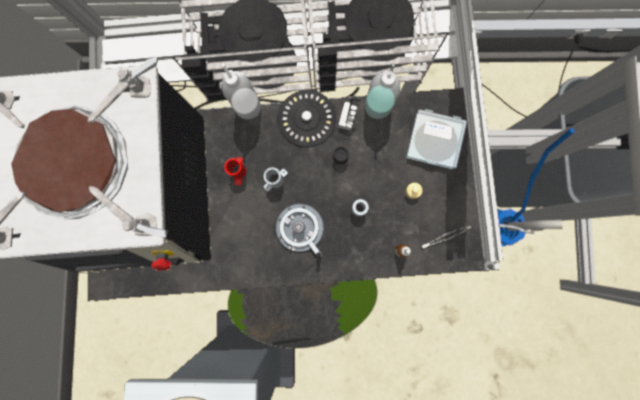

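View pics/wrist0.png

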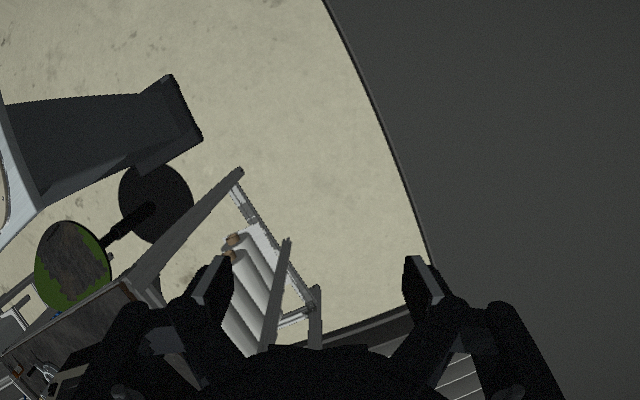

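```bash
cat > h.py <<'E'
from plant import env,camera,calibration,spot_in,cut_out
import numpy as np,cv2
from scipy.spatial.transform import Rotation as Ro
def pts(name,d,state=None):
    c=calibration(name);K=c["mtx"];h,w=d.shape
    v,u=np.mgrid[:h,:w].astype(float)
    if name!="wrist":
        X=np.stack([(u-K[0,2])/K[0,0]*d,(v-K[1,2])/K[1,1]*d,d],-1)
        return (X-c["t"])@np.asarray(c["R"])
    a=u-K[0,2];b=v-K[1,2];r=np.hypot(a,b)/K[0,0]+1e-9
    ph=np.arctan2(b,a);t=np.tan(np.minimum(r,1.5))
    X=np.stack([t*np.cos(ph)*d,t*np.sin(ph)*d,d],-1)
    M=np.asarray(c["mount"]);T=X@M[:3,:3].T+M[:3,3]
    return Ro.from_quat(state["tool_rot"]).apply(T.reshape(-1,3)).reshape(T.shape)+state["eef_pos"]
E
python3 - <<'E'
from h import *
p,d=camera("top");P=pts("top",d)
P[d==0]=np.nan
for n,(u,v) in dict(cab=(150,150),cabtop=(60,160),cabfront=(150,250),bench=(320,220),benchedge=(300,258),grd=(150,280)).items():print(n,P[v,u].round())
# cabinet extents
m=(P[...,2]>60)&(P[...,1]>150)&(P[...,0]>350)
for z in (100,200,300,400):
  q=P[(P[...,2]>z)&(P[...,1]>150)&(P[...,0]<900)];print(z,np.nanmin(q,0).round(),np.nanmax(q,0).round())
for t in ["tube","collar","collar_handle","plain_tube_center","dropper","loupe","weight","port_seat"]:
    try:
        for r in cut_out(t,"top")[:3]:
            q=P[r["pixels"]];q=q[~np.isnan(q[:,0])];zt=np.nanpercentile(q[:,2],95);w=q[q[:,2]>zt-6]
            print(t,round(r["p"],2),np.round(r["box"]),"ztop",zt.round(),"c",w.mean(0).round(1),(q.min(0)).round(),q.max(0).round())
    except Exception as e: print(t,e)
u0=cv2.resize(p[130:290,200:440],None,fx=3.3,fy=3.3,interpolation=cv2.INTER_CUBIC);cv2.imwrite("pics/topz.png",u0)
E
```

```text
cab [645. -25. 312.]
cabtop [623. 114. 338.]
cabfront [471.   7. 225.]
bench [ 539. -315.   13.]
benchedge [ 446. -265.   -5.]
grd [391. 106.  -2.]
100 [418. 150. 123.] [787. 253. 359.]
200 [440. 150. 200.] [787. 253. 359.]
300 [458. 150. 301.] [787. 253. 359.]Traceback (most recent call last):
  File "<stdin>", line 8, in <module>
    res = np.fmin.reduce(a, axis=axis, out=out, **kwargs)
ValueError: zero-size array to reduction operation fmin which has no identity
```

```bash
python3 - <<'E'
from h import *
p,d=camera("top");P=pts("top",d)
P[d==0]=np.nan
print(P[230,350].round(),P[150,380].round())
u0=cv2.resize(p[130:290,200:440],None,fx=3.3,fy=3.3,interpolation=cv2.INTER_CUBIC);cv2.imwrite("pics/topz.png",u0)
for t in ["tube","collar","plain_tube_center","dropper","loupe","weight"]:
    try:
        for r in cut_out(t,"top")[:3]:
            q=P[r["pixels"]];q=q[~np.isnan(q[:,0])];zt=np.nanpercentile(q[:,2],95);w=q[q[:,2]>zt-6]
            print(t,round(r["p"],2),np.round(r["box"]),"ztop",zt.round(),"c",w.mean(0).round(1),(q.min(0)).round(),q.max(0).round())
    except Exception as e: print(t,e)
E
```

```text
[ 515. -388.    0.] [ 716. -465.   -2.]
tube 0.92 [236. 172.  24.  29.] ztop 66.0 c [ 661.4 -108.5   64.3] [ 629. -128.   -3.] [695. -71.  69.]
tube 0.74 [274. 180.  17.  24.] ztop 66.0 c [ 639.2 -201.6   64.8] [ 614. -227.   -3.] [ 671. -171.   68.]
tube 0.73 [404. 253.  10.  13.] ztop 92.0 c [ 465.3 -509.1   91.6] [ 447. -530.   -3.] [ 479. -495.   95.]
collar 0.89 [300. 232.  41.  50.] ztop 31.0 c [ 515.8 -267.3   30.3] [ 450. -316.   -2.] [ 569. -216.   72.]
plain_tube_center 0.55 [360. 208.  20.  16.] ztop 52.0 c [ 567.4 -409.3   49.8] [ 549. -426.    0.] [ 585. -390.   53.]
dropper 0.72 [402. 252.  15.  12.] ztop 92.0 c [ 465.3 -508.9   91.5] [ 453. -518.   12.] [ 479. -495.   95.]
loupe 0.49 [342. 157.  12.  16.] ztop 41.0 c [ 697.  -364.5   38.7] [ 678. -385.   -2.] [ 727. -344.   44.]
weight 0.61 [411. 190.  17.  16.] ztop 47.0 c [ 609.7 -540.7   45.5] [ 592. -559.    1.] [ 628. -523.   49.]
```

View pics/topz.png

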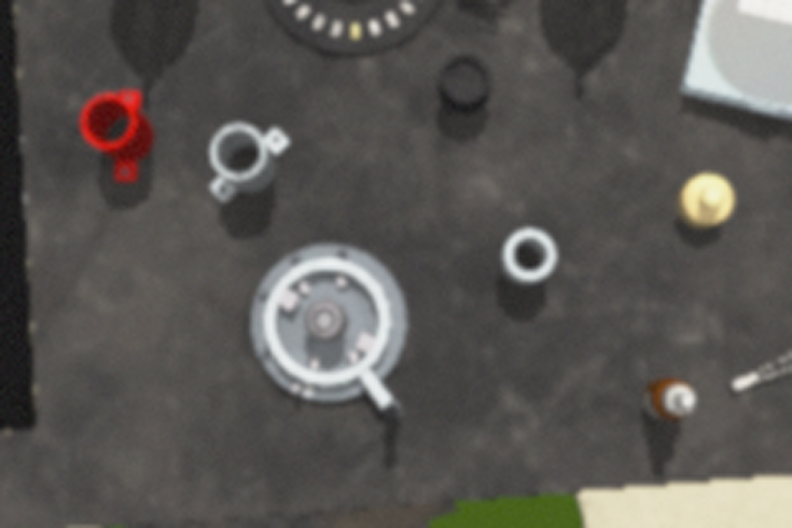

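```bash
python3 - <<'E'
from h import *
for n in("top","scene"):
    p,d=camera(n);P=pts(n,d);P[d==0]=np.nan
    m=(P[...,1]>-120)&(P[...,1]<300)&(P[...,0]>350)&(P[...,0]<830)
    z=P[...,2][m];print(n,np.nanpercentile(z,[50,90,99,100]))
    q=P[m];k=q[q[:,2]>100];print(np.nanpercentile(k,[0,.5,1],axis=0).round())
    m=(P[...,1]<-80)&(P[...,1]>-600)&(P[...,0]>350)&(P[...,0]<830)&(P[...,2]>80);q=P[m]
    print(len(q),np.nanpercentile(q,[0,5,50,95,100],axis=0).round())
E
```

```text
top [310.39759587 339.0287967  363.87465124 377.00409737]
[[ 418. -120.  100.]
 [ 430.  -70.  108.]
 [ 435.  -49.  116.]]
1755 [[ 462. -514.   80.]
 [ 795. -480.   88.]
 [ 811. -402.  147.]
 [ 827. -114.  198.]
 [ 830. -100.  246.]]
scene [135.47891832 311.62521175 360.87591229 375.32608743]
[[ 422. -120.  100.]
 [ 429.  -52.  102.]
 [ 432.  -48.  103.]]
1839 [[ 461. -515.   80.]
 [ 796. -491.   85.]
 [ 809. -456.  131.]
 [ 828. -126.  192.]
 [ 830. -107.  244.]]
```

Emit:
carry_out --pt "0 0 -0.2 0 -1" --pt "0 0 -0.2 0 -1" --pt "0 0 -0.2 0 -1" --pt "0 0 -0.2 0 -1" --pt "0 0 -0.2 0 -1" --pt "0 0 -0.2 0 -1" --pt "0 0 0 0 -1"

```text
time_s: 1.23
eef_pos: [303.5, 660.0, 502.9]
tool_rot: [0.214, 0.977, 0.006, 0.001]
wrist_force: [0.4, 0.5, 0.6]
finger_gap: 85.5
```

Emit:
carry_out --pt "-0.129 -0.147 0 0 -1" --pt "-0.129 -0.147 0 0 -1" --pt "-0.129 -0.147 0 0 -1" --pt "-0.129 -0.147 0 0 -1" --pt "-0.129 -0.147 0 0 -1" --pt "-0.129 -0.147 0 0 -1" --pt "-0.129 -0.147 0 0 -1" --pt "-0.129 -0.147 0 0 -1"

```text
time_s: 1.9
eef_pos: [392.2, 356.8, 493.3]
tool_rot: [0.214, 0.977, 0.0, 0.0]
wrist_force: [0.8, -0.0, -0.1]
finger_gap: 85.3
```

```bash
python3 -c "
from h import *
print(env.read_state())"
```

```text
{'time_s': 1.9, 'qpos': array([-0.91843235,  0.15727177,  0.08799894,  1.70058557, -0.01438519,
        1.28380597,  0.31254004]), 'qvel': array([ 0.52509984, -0.32889244,  0.23305773,  0.41462338, -0.01069235,
       -0.08839487,  0.75140549]), 'tau': array([ -5.47272071, -43.15904617,  -0.84187042, -31.19882584,
        -0.1050839 ,   0.25910944,  -1.3297762 ]), 'eef_pos': array([392.24228973, 356.80354626, 493.28197781]), 'tool_rot': array([2.13741558e-01, 9.76890203e-01, 2.48565027e-04, 1.25479769e-04]), 'wrist_force': array([ 0.76293907, -0.0340694 , -0.07729662]), 'moment': array([-0.03047629, -0.11667882, -0.0182472 ]), 'finger_gap': 85.32356983306556}
```

Emit:
carry_out --pt "-0.129 -0.147 0 0 -1" --pt "-0.129 -0.147 0 0 -1" --pt "-0.129 -0.147 0 0 -1" --pt "-0.129 -0.147 0 0 -1" --pt "-0.129 -0.147 0 0 -1" --pt "-0.129 -0.147 0 0 -1" --pt "-0.129 -0.147 0 0 -1" --pt "-0.129 -0.147 0 0 -1"

```text
time_s: 2.57
eef_pos: [481.4, 56.9, 493.5]
tool_rot: [0.214, 0.977, 0.0, 0.0]
wrist_force: [0.8, 1.3, 0.2]
finger_gap: 85.6
```

Emit:
carry_out --pt "-0.129 -0.147 0 0 -1" --pt "-0.129 -0.147 0 0 -1" --pt "-0.129 -0.147 0 0 -1" --pt "-0.129 -0.147 0 0 -1" --pt "-0.129 -0.147 0 0 -1" --pt "-0.129 -0.147 0 0 -1" --pt "-0.129 -0.147 0 0 -1" --pt "-0.129 -0.147 0 0 -1"

```text
time_s: 3.23
eef_pos: [570.9, -242.7, 493.3]
tool_rot: [0.214, 0.977, 0.0, 0.0]
wrist_force: [0.4, 0.3, 0.8]
finger_gap: 85.4
```

Emit:
carry_out --pt "0 0 0.2 0 -1" --pt "0 0 0.2 0 -1" --pt "0 0 0.2 0 -1" --pt "0 0 0.2 0 -1" --pt "0 0 0.2 0 -1" --pt "0 0 0.2 0 -1" --pt "0 0 0 0 -1"

```text
time_s: 3.82
eef_pos: [567.6, -238.8, 246.4]
tool_rot: [0.213, 0.977, 0.0, -0.005]
wrist_force: [-0.6, 1.6, -0.4]
finger_gap: 85.2
```

```bash
python3 - <<'E'
from h import *
s=env.read_state();print(s['qpos'],s['eef_pos'],s['tool_rot'])
p,d=camera("wrist");cv2.imwrite("pics/w1.png",p);np.savez("w1.npz",p=p,d=d,pos=s['eef_pos'],rot=s['tool_rot'])
E
```

```text
[ 0.00539924  0.51089686  0.44852935  1.87824236 -0.29047247  0.82812029
  1.74517499] [ 567.56143837 -238.84594887  246.39717426] [ 2.13486007e-01  9.76930830e-01  4.94047251e-04 -5.44372278e-03]
```

View pics/w1.png

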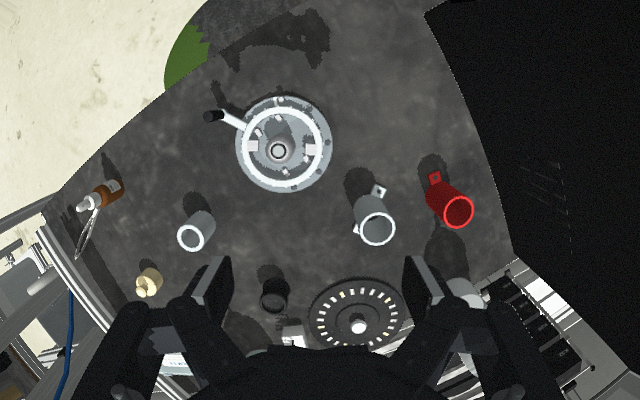

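```bash
cat >> h.py <<'E'
def ortho(p,P,cx,cy,half=75,s=4,zr=(-10,100),zmax=True):
    n=int(2*half*s);img=np.zeros((n,n,3),np.uint8);zb=np.full((n,n),-1e9)
    m=np.isfinite(P[...,0])&(abs(P[...,0]-cx)<half)&(abs(P[...,1]-cy)<half)&(P[...,2]>zr[0])&(P[...,2]<zr[1])
    q=P[m];c=p[m];o=np.argsort(q[:,2])
    for X,col in zip(q[o],c[o]):
        u=int((cy+half-X[1])*s);v=int((cx+half-X[0])*s)
        cv2.circle(img,(u,v),max(1,int(s*.7)),[int(k) for k in col],-1)
    return img
E
python3 - <<'E'
from h import *
f=np.load("w1.npz");st=dict(eef_pos=f['pos'],tool_rot=f['rot']);p=f['p'];d=f['d']
P=pts("wrist",d,st);P[d==0]=np.nan
b=P[200:280:10,250:400:20];print(np.nanmedian(P[60:90,350:400,2]))
cv2.imwrite("pics/port_o.png",ortho(p,P,515,-265))
z=cv2.resize(p[75:215,200:400],None,fx=4,fy=4,interpolation=cv2.INTER_CUBIC);cv2.imwrite("pics/port_z.png",z)
for t in ["tube","collar","plain_tube_center"]:
    for r in cut_out(t,"wrist")[:3]:
        q=P[r["pixels"]];q=q[np.isfinite(q[:,0])];zt=np.percentile(q[:,2],95);w=q[abs(q[:,2]-zt)<5]
        print(t,round(r["p"],2),np.round(r["box"]),zt.round(1),w.mean(0).round(1),w.min(0).round(),w.max(0).round())
        # circle fit
        A=np.c_[2*w[:,:2],np.ones(len(w))];x=np.linalg.lstsq(A,(w[:,:2]**2).sum(1),rcond=None)[0];print('  fit',x[:2].round(1),np.sqrt(x[2]+x[0]**2+x[1]**2).round(1))
E
```

```text
-0.780342571043505
tube 0.86 [376. 214.  40.  61.] 64.9 [ 641.9 -203.3   63.8] [ 622. -223.   60.] [ 662. -184.   66.]
  fit [ 642.  -202.8] 18.1
tube 0.62 [452. 200.  50.  58.] 64.9 [ 663.9 -110.5   63.7] [ 645. -129.   60.] [684. -91.  66.]
  fit [ 664.3 -109.9] 18.0
tube 0.34 [264. 148. 120.  84.] 51.0 [ 461.2 -306.8   51.1] [ 455. -312.   47.] [ 465. -305.   56.]
  fit [ 459.6 -310.5] 5.5
collar 0.71 [261. 149. 121.  80.] 54.1 [ 461.2 -306.6   53.9] [ 455. -312.   49.] [ 465. -305.   59.]
  fit [ 459.6 -310.5] 5.5
plain_tube_center 0.59 [198. 231.  35.  39.] 49.8 [ 569.9 -408.2   48.6] [ 552. -427.   45.] [ 589. -391.   51.]
  fit [ 570.  -408.6] 15.5
```

View pics/port_z.png

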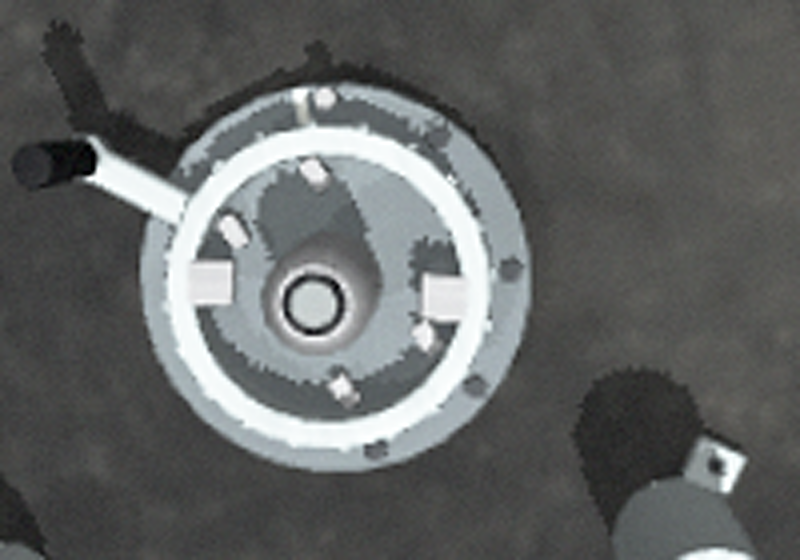

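View pics/port_o.png

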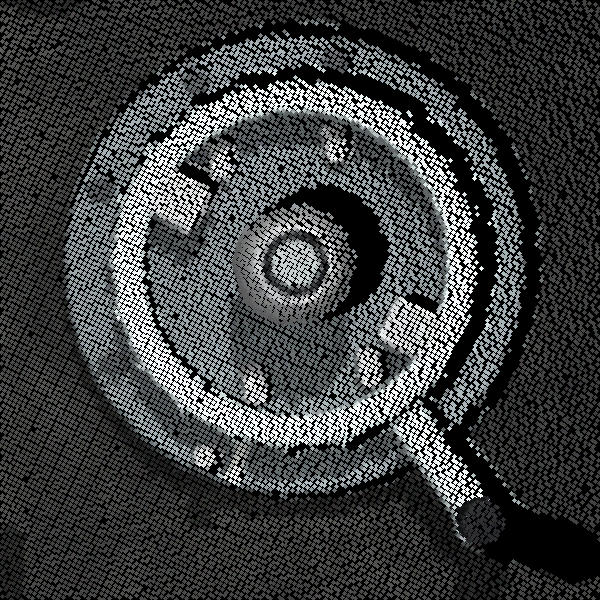

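```bash
python3 - <<'E'
from h import *
f=np.load("w1.npz");st=dict(eef_pos=f['pos'],tool_rot=f['rot']);p=f['p'];d=f['d']
P=pts("wrist",d,st);P[d==0]=np.nan
c=np.array([523.8,-264.3])
for it in range(3):
    D=P[...,:2]-c;r=np.hypot(D[...,0],D[...,1])
    def fit(m,R):
        from scipy.optimize import least_squares
        q=P[m];s=least_squares(lambda x:np.maximum(0,R[0]-np.hypot(*(q[:,:2]-x).T))+np.maximum(0,np.hypot(*(q[:,:2]-x).T)-R[1]),c,loss='soft_l1');return s.x.round(1),len(q),q[:,2].mean().round(1)
    z=P[...,2]
    print('ring',fit((r<50)&(r>34)&(z>25)&(z<31),(38,46)))
    m=(r<14)&(z>50)&(z<56);q=P[m];print('top',q[:,:2].min(0),q[:,:2].max(0),q.mean(0).round(1),len(q))
    m=(r<65)&(z>8)&(z<15);q=P[m][:,:2];h=cv2.convexHull(q.astype(np.float32))[:,0];print('plate',cv2.minEnclosingCircle(h))
    c=np.array(fit((r<50)&(r>34)&(z>25)&(z<31),(38,46))[0])
t=np.array([642,-203.4]);D=P[...,:2]-t;r=np.hypot(D[...,0],D[...,1])
m=(r<37)&(r>25)&(z>3)&(z<11);q=P[m];print('ear',len(q),q.mean(0),np.degrees(np.arctan2(*(q.mean(0)[:2]-t)[::-1])))
cv2.imwrite("pics/tube_o.png",ortho(p,P,642,-203,50,6))
E
```

```text
ring (array([ 523.8, -264. ]), 1703, np.float64(27.2))
top [ 511.90898345 -276.9512047 ] [ 536.46157491 -251.4872646 ] [ 523.8 -263.5   52.5] 400
plate ((524.0750732421875, -263.7737121582031), 58.15857696533203)
ring (array([ 523.9, -263.9]), 1699, np.float64(27.2))
top [ 511.90898345 -276.9512047 ] [ 536.46157491 -251.4872646 ] [ 523.8 -263.5   52.5] 400
plate ((524.0750732421875, -263.7737121582031), 58.15857696533203)
ring (array([ 523.9, -263.8]), 1701, np.float64(27.2))
top [ 511.90898345 -276.9512047 ] [ 536.46157491 -251.4872646 ] [ 523.8 -263.5   52.5] 400
plate ((524.0750732421875, -263.7737121582031), 58.15857696533203)
ear 134 [ 633.03571124 -194.58045759    6.30145078] 135.46633213610684
```

View pics/tube_o.png

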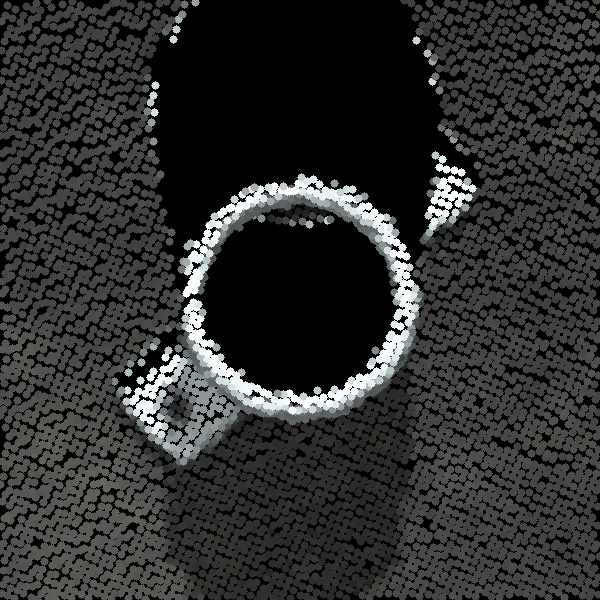

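Emit:
carry_out --pt "-0.088 0.106 0.1 0 -0.6" --pt "-0.088 0.106 0.1 0 -0.6" --pt "-0.088 0.106 0.1 0 -0.6" --pt "0 0 0.1 0 -0.6" --pt "0 0 0.1 0 -0.6" --pt "0 0 0 0 -0.6" --pt "0 0 0 0 -0.6"

```text
time_s: 4.6
eef_pos: [646.0, -205.5, 155.1]
tool_rot: [0.214, 0.977, -0.0, 0.001]
wrist_force: [0.2, -0.5, 0.6]
finger_gap: 68.3
```

```bash
cat >> h.py <<'E'
def need(x,y,z):
    s=env.read_state();R=Ro.from_quat(s['tool_rot']);a=R.as_matrix()[:,0]
    yaw=np.degrees(np.arctan2(a[1],a[0]));yr=np.radians(yaw)
    D=np.array([x,y,z])-s['eef_pos'];
    t=[D[0]*np.cos(yr)+D[1]*np.sin(yr),D[0]*np.sin(yr)-D[1]*np.cos(yr),-D[2]]
    print('t',s['time_s'],'pos',s['eef_pos'].round(1),'yaw',yaw.round(2),'q',s['qpos'].round(2),'gap',s['finger_gap'].round(1),'F',s['wrist_force'].round(1),'need tool mm',np.round(t,1),'frac',np.round(np.array(t)/200,4))
def snap(tag):
    s=env.read_state();p,d=camera("wrist");cv2.imwrite(f"pics/{tag}.png",p)
    P=pts("wrist",d,s);P[d==0]=np.nan
    return p,d,P,s
def ringfit(P,c,R,zr,rr):
    from scipy.optimize import least_squares
    c=np.array(c,float)
    for _ in range(3):
        r=np.hypot(P[...,0]-c[0],P[...,1]-c[1]);m=(r>rr[0])&(r<rr[1])&(P[...,2]>zr[0])&(P[...,2]<zr[1]);q=P[m][:,:2]
        c=least_squares(lambda x:np.maximum(0,R[0]-np.hypot(*(q-x).T))+np.maximum(0,np.hypot(*(q-x).T)-R[1]),c,loss='soft_l1').x
    return c.round(1),len(q)
E
python3 - <<'E'
from h import *
need(642,-203.2,46)
p,d,P,s=snap("w2")
print(ringfit(P,(642,-203.2),(16.5,20),(60,68),(12,25)))
need(642,-203.2,46)
E
```

```text
Traceback (most recent call last):
  File "h.py", line 28, in need
    print('t',s['time_s'],'pos',s['eef_pos'].round(1),'yaw',yaw.round(2),'q',s['qpos'].round(2),'gap',s['finger_gap'].round(1),'F',s['wrist_force'].round(1),'need tool mm',np.round(t,1),'frac',np.round(np.array(t)/200,4))
                                                                                                      ^^^^^^^^^^^^^^^^^^^^^
AttributeError: 'float' object has no attribute 'round'
```

```bash
sed -i "s/s\['finger_gap'\].round(1)/round(s['finger_gap'],1)/" h.py
python3 - <<'E'
from h import *
need(642,-203.2,46)
p,d,P,s=snap("w2")
print(ringfit(P,(642,-203.2),(16.5,20),(60,68),(12,25)))
E
```

```text
t 4.6 pos [ 646.  -205.5  155.1] yaw 155.32 q [-0.02  0.68  0.39  1.81 -0.37  0.72  1.71] gap 68.3 F [ 0.2 -0.5  0.6] need tool mm [  4.6   0.5 109.1] frac [0.0231 0.0023 0.5453]
(array([ 642.4, -202.7]), 861)
```

View pics/w2.png

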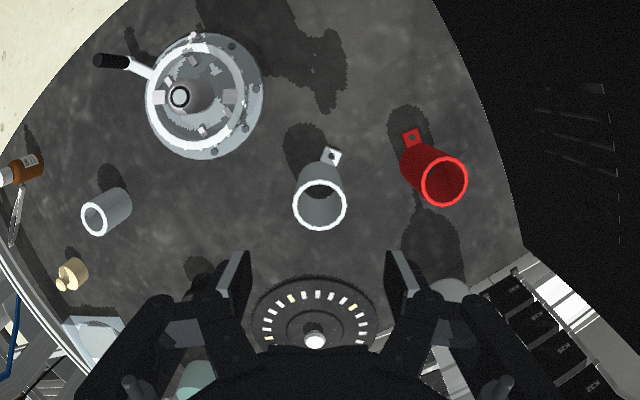

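Emit:
carry_out --pt "0.011 0 0.1 0 -0.6" --pt "0.01 0 0.12 0 -0.6" --pt "0 0 0.12 0 -0.6" --pt "0 0 0.1 0 -0.6" --pt "0 0 0.08 0 -0.6" --pt "0 0 0.025 0 -0.6" --pt "0 0 0 0 -0.6" --pt "0 0 0 0 -0.6"

```text
time_s: 5.32
eef_pos: [642.5, -204.1, 46.2]
tool_rot: [0.214, 0.977, -0.0, 0.001]
wrist_force: [-1.1, -0.2, 0.5]
finger_gap: 68.4
```

```bash
python3 - <<'E'
from h import *
need(642.3,-202.9,46)
p,d,P,s=snap("w3")
E
```

```text
t 5.3167 pos [ 642.5 -204.1   46.2] yaw 155.3 q [ 0.04  0.81  0.3   1.87 -0.44  0.52  1.77] gap 68.4 F [-1.1 -0.2  0.5] need tool mm [0.6 1.  0.2] frac [0.0032 0.005  0.0011]
```

View pics/w3.png

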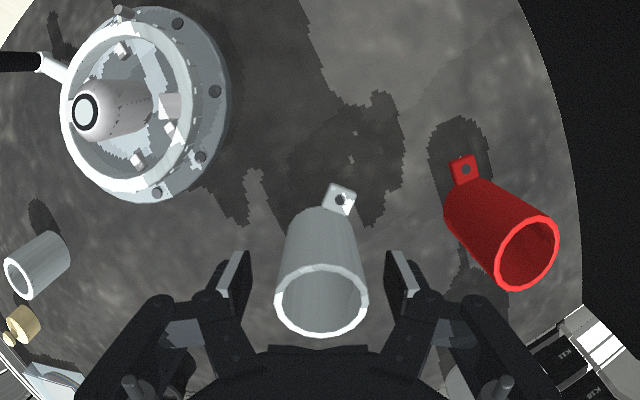

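Emit:
carry_out --pt "0.003 0.005 0 0 -0.2" --pt "0 0 0 0 0.2" --pt "0 0 0 0 0.4" --pt "0 0 0 0 0.4" --pt "0 0 0 0 0.4" --pt "0 0 0 0 0.4" --force 40

```text
time_s: 5.87
eef_pos: [642.0, -202.3, 45.7]
tool_rot: [0.214, 0.977, 0.0, 0.001]
wrist_force: [-1.0, 0.6, 6.8]
finger_gap: 38.6
```

Emit:
carry_out --pt "0 0 0 0 0.4" --pt "0 0 -0.05 0 0.4" --pt "0 0 -0.1 0 0.4" --pt "0 0 -0.15 0 0.4" --pt "0 0 -0.12 0 0.4" --pt "0 0 -0.08 0 0.4" --pt "0 0 0 0 0.4"

```text
time_s: 6.45
eef_pos: [642.9, -203.1, 148.7]
tool_rot: [0.214, 0.977, -0.0, 0.003]
wrist_force: [0.0, -0.7, -2.2]
finger_gap: 38.8
```

```bash
python3 - <<'E'
from h import *
need(524,-263.8,144)
p,d,P,s=snap("w4")
zt=np.nanmax(P[260:340,260:380,2]);print(zt)
print(ringfit(P,s['eef_pos'][:2],(16.5,20),(s['eef_pos'][2]+8,s['eef_pos'][2]+28),(10,26)),s['eef_pos'])
E
```

```text
t 6.45 pos [ 642.9 -203.1  148.7] yaw 155.31 q [-0.02  0.68  0.38  1.83 -0.38  0.7   1.72] gap 38.8 F [ 0.  -0.7 -2.2] need tool mm [  82.6 -104.8    4.7] frac [ 0.4132 -0.5242  0.0233]
204.54858292740929
(array([ 641.9, -202.9]), 5093) [ 642.88484804 -203.06562243  148.66968144]
```

View pics/w4.png

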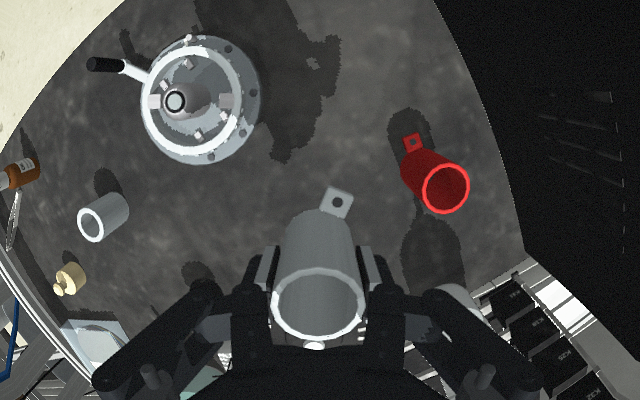

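```bash
python3 - <<'E'
from h import *
p,d,P,s=snap("w5");print(s['eef_pos'])
e=s['eef_pos'];r=np.hypot(P[...,0]-e[0],P[...,1]-e[1]);z=P[...,2]
m=(r>22)&(r<38)&(abs(z-(e[2]-39))<6);m[:150]=0;m[230:]=0;m[:,:290]=0;m[:,370:]=0
q=P[m];print(len(q),q.mean(0),np.degrees(np.arctan2(q[:,1].mean()-e[1],q[:,0].mean()-e[0])),r[m].max())
(c,wh,a)=cv2.minAreaRect(q[:,:2].astype(np.float32));print(c,wh,a)
# side edge direction via rect box
print(cv2.boxPoints((c,wh,a)))
# base: stops by height ~ z 18 between 23.5..33.5
c=np.array([524,-263.8]);D=P[...,:2]-c;r2=np.hypot(D[...,0],D[...,1])
cr,n=ringfit(P,c,(38,46),(25,31),(34,50));print('ring',cr,n)
m=(r2>23)&(r2<36)&(z>15.5)&(z<20.5);q=P[m];an=np.degrees(np.arctan2(D[m][:,1],D[m][:,0]));print(np.histogram(an,36,(-180,180)))
print(z[(r2<58)&(r2>50)].mean())
E
```

```text
[ 642.17979661 -202.58092985  146.6485752 ]
647 [ 622.98641921 -182.51472017  107.03460082] 133.72639087097485 33.70326103769649
(623.6242065429688, -182.70545959472656) (16.60177993774414, 12.36207389831543) 44.967708587646484
[[ 613.3831  -184.19864]
 [ 622.11945 -192.94489]
 [ 633.8653  -181.21228]
 [ 625.12897 -172.46603]]
ring [ 524.  -263.9] 2932
(array([ 0,  0,  2, 48,  7,  0,  0,  0,  0,  0,  0,  0,  0,  0,  0, 23, 50,
        0,  0,  0,  4, 52,  9,  0,  0,  0,  0,  0,  0,  0,  0,  0,  0, 29,
       41,  0]), array([-180., -170., -160., -150., -140., -130., -120., -110., -100.,
        -90.,  -80.,  -70.,  -60.,  -50.,  -40.,  -30.,  -20.,  -10.,
          0.,   10.,   20.,   30.,   40.,   50.,   60.,   70.,   80.,
         90.,  100.,  110.,  120.,  130.,  140.,  150.,  160.,  170.,
        180.]))
11.312350367136501
```

Emit:
carry_out --pt "0.06 -0.08 0 0 0.4" --pt "0.12 -0.15 0 0 0.4" --pt "0.12 -0.15 0 0 0.4" --pt "0.08 -0.105 0 0 0.4" --pt "0.03 -0.04 0 0 0.4" --pt "0 0 0 1 0.4" --pt "0 0 0 1 0.4" --pt "0 0 0 1 0.4"

```text
time_s: 7.22
eef_pos: [522.5, -263.3, 143.3]
tool_rot: [0.342, 0.94, 0.0, -0.001]
wrist_force: [-0.2, -0.1, -1.7]
finger_gap: 39.3
```

Emit:
carry_out --pt "0 0 0 1 0.4" --pt "0 0 0 1 0.4" --pt "0 0 0 1 0.4" --pt "0 0 0 1 0.4" --pt "0 0 0 1 0.4" --pt "0 0 0 1 0.4" --pt "0 0 0 1 0.4" --pt "0 0 0 1 0.4"

```text
time_s: 7.88
eef_pos: [522.9, -262.9, 143.2]
tool_rot: [0.642, 0.767, -0.0, -0.001]
wrist_force: [-0.4, 0.4, -1.5]
finger_gap: 38.7
```

Emit:
carry_out --pt "0 0 0 1 0.4" --pt "0 0 0 1 0.4" --pt "0 0 0 1 0.4" --pt "0 0 0 1 0.4" --pt "0 0 0 1 0.4" --pt "0 0 0 1 0.4" --pt "0 0 0 1 0.4" --pt "0 0 0 1 0.4"

```text
time_s: 8.55
eef_pos: [522.9, -262.8, 143.2]
tool_rot: [0.866, 0.501, -0.001, -0.001]
wrist_force: [0.0, 0.2, -1.8]
finger_gap: 38.8
```

Emit:
carry_out --pt "0 0 0 1 0.4" --pt "0 0 0 1 0.4" --pt "0 0 0 1 0.4" --pt "0 0 0 1 0.4" --pt "0 0 0 1 0.4" --pt "0 0 0 1 0.4" --pt "0 0 0 0.3 0.4" --pt "0 0 0 0 0.4"

```text
time_s: 9.22
eef_pos: [522.9, -262.9, 143.3]
tool_rot: [0.968, 0.249, -0.001, -0.0]
wrist_force: [0.2, -0.3, -1.9]
finger_gap: 38.7
```

```bash
python3 - <<'E'
from h import *
need(524,-263.8,110)
p,d,P,s=snap("w6")
p,d=camera("scene");cv2.imwrite("pics/s6.png",cv2.resize(p[120:300,200:440],None,fx=3,fy=3,interpolation=cv2.INTER_CUBIC))
E
```

```text
t 9.2167 pos [ 522.9 -262.9  143.3] yaw 28.87 q [-0.21  0.8   0.97  2.05 -0.94  0.82  0.27] gap 38.7 F [ 0.2 -0.3 -1.9] need tool mm [ 0.6  1.3 33.3] frac [0.0028 0.0064 0.1663]
```

View pics/w6.png

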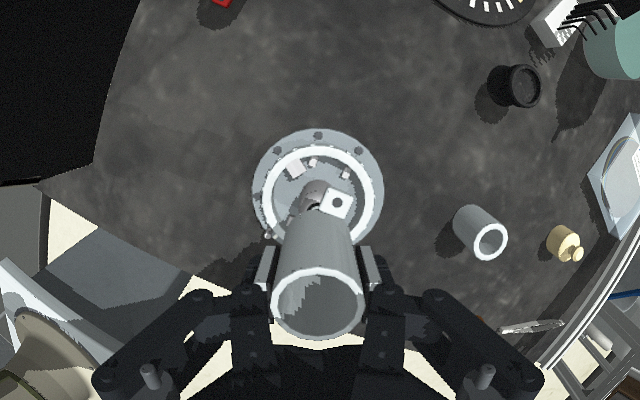

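View pics/s6.png

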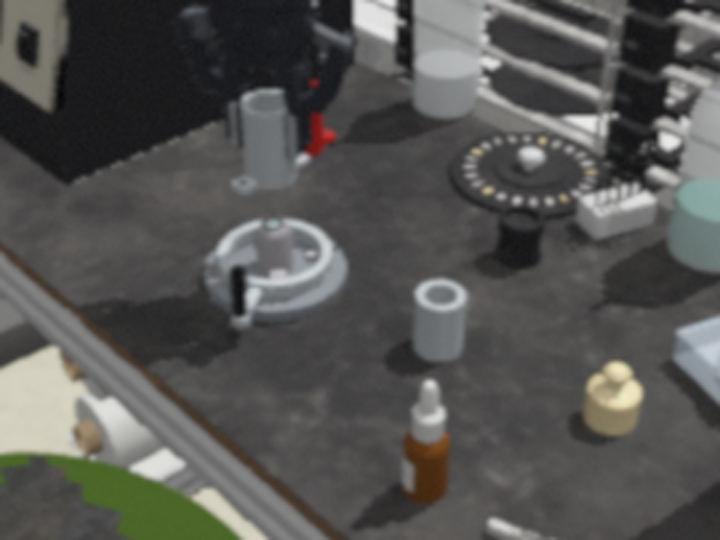

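```bash
python3 - <<'E'
from h import *
p,d,P,s=snap("w7");e=s['eef_pos'];print(e)
r=np.hypot(P[...,0]-e[0],P[...,1]-e[1]);z=P[...,2]
w=(r<27);zt=np.nanpercentile(z[w&(z>e[2])],98);print('top z',zt, 'expected', e[2]-45.7+65)
print('rim',ringfit(P,e[:2],(16.5,20),(zt-3,zt+3),(12,25)))
m=(r>22)&(r<38)&(abs(z-(e[2]-39))<6);m[:170]=0;m[230:]=0;m[:,:300]=0;m[:,370:]=0
q=P[m];print(len(q),q.mean(0),np.degrees(np.arctan2(q[:,1].mean()-e[1],q[:,0].mean()-e[0])),r[m].max())
print(cv2.minAreaRect(q[:,:2].astype(np.float32)))
c=np.array([524,-263.8]);D=P[...,:2]-c;r2=np.hypot(D[...,0],D[...,1])
print('ring',ringfit(P,c,(38,46),(25,31),(34,50)))
m=(r2>23)&(r2<36)&(z>15.5)&(z<20.5);an=np.degrees(np.arctan2(D[m][:,1],D[m][:,0]))
for lo,hi in((-160,-130),(-35,-5),(20,50),(145,175)):
    k=an[(an>lo)&(an<hi)];print(len(k),k.mean() if len(k) else 0)
E
```

```text
[ 522.92277331 -263.24802615  143.75107082]
top z 220.9240951018208 expected 163.05107081952525
rim (array([ 530.7, -260.5]), 1458)
758 [ 551.86536057 -260.22818476  104.10860972] 5.956632395497977 36.125367146561835
((551.4021606445312, -260.713623046875), (14.507650375366211, 16.868846893310547), 4.2538018226623535)
ring (array([ 523.4, -264.8]), 2449)
0 0
84 -18.086381075882134
81 35.55438662469188
38 159.047225360834
```

Emit:
carry_out --pt "0.0025 0.007 0.05 -0.25 0.4" --pt "0 0 0.08 -0.25 0.4" --pt "0 0 0.06 0 0.4" --pt "0 0 0.02 0 0.4" --pt "0 0 0 0 0.4" --pt "0 0 0 0 0.4"

```text
time_s: 9.87
eef_pos: [524.1, -264.7, 102.7]
tool_rot: [0.963, 0.27, 0.0, 0.0]
wrist_force: [-0.2, 0.2, -1.2]
finger_gap: 38.8
```

```bash
python3 - <<'E'
from h import *
need(524,-264.1,58)
p,d,P,s=snap("w8")
p,d=camera("scene");cv2.imwrite("pics/s8.png",cv2.resize(p[150:250,240:360],None,fx=6,fy=6,interpolation=cv2.INTER_CUBIC))
E
```

```text
t 9.8667 pos [ 524.1 -264.7  102.7] yaw 31.32 q [-0.15  0.83  0.86  2.07 -0.99  0.73  0.34] gap 38.8 F [-0.2  0.2 -1.2] need tool mm [ 0.3 -0.6 44.7] frac [ 0.0013 -0.0029  0.2233]
```

View pics/w8.png

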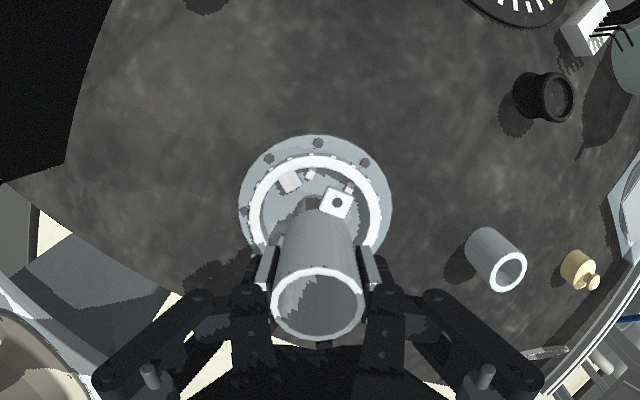

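View pics/s8.png

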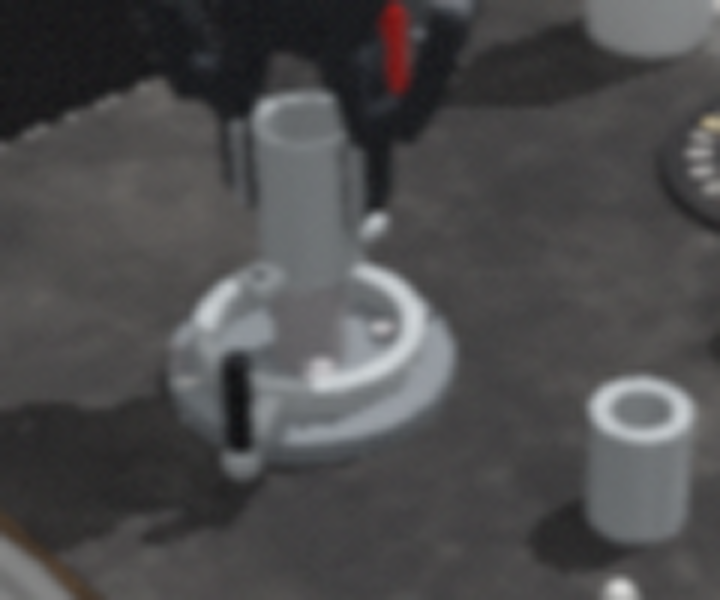

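Emit:
carry_out --pt "0.001 -0.003 0.015 0 0.4" --pt "0 0 0.015 0 0.4" --pt "0 0 0.015 0 0.4" --pt "0 0 0.015 0 0.4" --pt "0 0 0.015 0 0.4" --pt "0 0 0 0 0.4"

```text
time_s: 10.47
eef_pos: [523.8, -263.7, 86.7]
tool_rot: [0.963, 0.27, -0.0, -0.0]
wrist_force: [-1.3, -0.2, -1.8]
finger_gap: 38.6
```

Emit:
carry_out --pt "0 0 0.02 0 0.4" --pt "0 0 0.02 0 0.4" --pt "0 0 0.02 0 0.4" --pt "0 0 0.02 0 0.4" --pt "0 0 0.015 0 0.4" --pt "0 0 0 0 0.4"

```text
time_s: 10.97
eef_pos: [523.8, -263.8, 67.7]
tool_rot: [0.963, 0.27, -0.0, -0.0]
wrist_force: [0.5, -0.6, -1.1]
finger_gap: 38.8
```

```bash
python3 - <<'E'
from h import *
need(524,-264.1,57.7)
p,d,P,s=snap("w9")
e=s['eef_pos'];r=np.hypot(P[...,0]-e[0],P[...,1]-e[1]);z=P[...,2]
cv2.imwrite("pics/w9z.png",cv2.resize(p[110:260,230:400],None,fx=4,fy=4,interpolation=cv2.INTER_CUBIC))
E
```

```text
t 10.9667 pos [ 523.8 -263.8   67.7] yaw 31.31 q [-0.09  0.84  0.74  2.08 -1.01  0.63  0.35] gap 38.8 F [ 0.5 -0.6 -1.1] need tool mm [-0.   0.4 10. ] frac [-0.0001  0.002   0.05  ]
```

View pics/w9z.png

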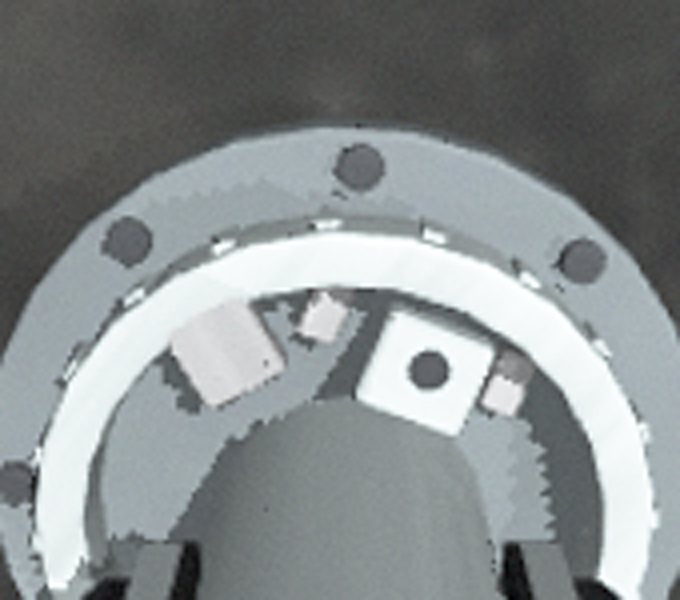

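Emit:
carry_out --pt "0 0.001 0.012 0 0.4" --pt "0 0 0.012 0 0.4" --pt "0 0 0.01 0 0.4" --pt "0 0 0.008 0 0.4" --pt "0 0 0 0 0.4"

```text
time_s: 11.43
eef_pos: [524.0, -263.9, 59.6]
tool_rot: [0.963, 0.27, -0.0, -0.0]
wrist_force: [-1.3, 0.8, -2.5]
finger_gap: 38.7
```

Emit:
carry_out --pt "0 0 0.005 0 0.4" --pt "0 0 0.005 0 0.4" --pt "0 0 0.005 0 0.4" --pt "0 0 0 0 0.4"

```text
time_s: 11.77
eef_pos: [524.0, -264.0, 57.6]
tool_rot: [0.963, 0.27, 0.0, -0.0]
wrist_force: [-2.9, 3.8, 8.8]
finger_gap: 38.8
```

```bash
python3 - <<'E'
from h import *
need(524,-264.1,57.7)
p,d,P,s=snap("w10")
e=s['eef_pos'];r=np.hypot(P[...,0]-e[0],P[...,1]-e[1]);z=P[...,2]
m=(r>24)&(r<32)&(z>14)&(z<26);m[:,:318]=0;m[:,370:]=0;m[:150]=0;m[230:]=0;print(np.histogram(z[m],12,(14,26)))
cv2.imwrite("pics/w10z.png",cv2.resize(p[110:260,230:400],None,fx=4,fy=4,interpolation=cv2.INTER_CUBIC))
E
```

```text
t 11.7667 pos [ 524.  -264.    57.6] yaw 31.31 q [-0.07  0.84  0.7   2.08 -1.02  0.6   0.35] gap 38.8 F [-2.9  3.8  8.8] need tool mm [-0.1  0.1 -0.1] frac [-0.0004  0.0006 -0.0004]
(array([  6,   6,  57, 131, 237,  70,   4,   0,   0,   0,   0,   0]), array([14., 15., 16., 17., 18., 19., 20., 21., 22., 23., 24., 25., 26.]))
```

View pics/w10z.png

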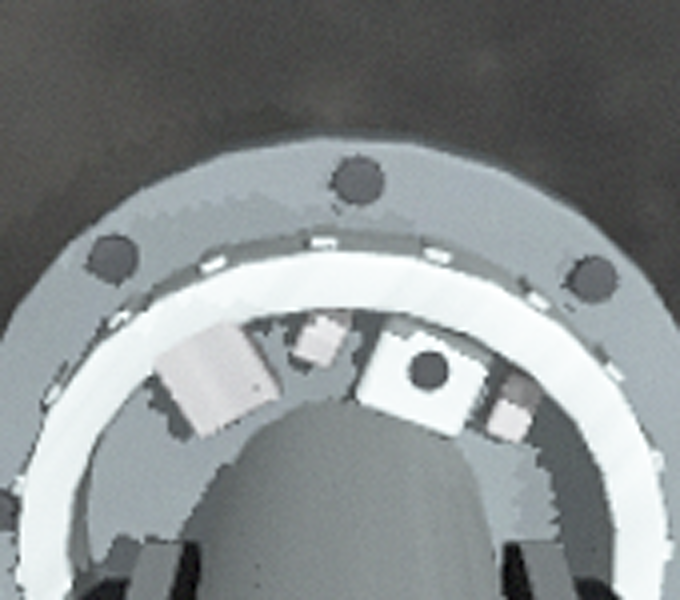

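Emit:
carry_out --pt "0 0 0.003 0 0.4" --pt "0 0 0 0 0.4"

```text
time_s: 11.98
eef_pos: [524.0, -264.0, 57.6]
tool_rot: [0.963, 0.27, 0.001, -0.0]
wrist_force: [-3.9, 4.2, 16.3]
finger_gap: 38.8
```

Emit:
carry_out --pt "0 0 0 0 0.0" --pt "0 0 0 0 -0.4" --pt "0 0 0 0 -0.4" --pt "0 0 0 0 -0.4"

```text
time_s: 12.32
eef_pos: [524.3, -264.1, 56.3]
tool_rot: [0.963, 0.27, 0.0, 0.0]
wrist_force: [-0.3, -0.4, 0.8]
finger_gap: 59.6
```

```bash
python3 - <<'E'
from h import *
need(524,-264.1,120)
E
```

```text
t 12.3167 pos [ 524.3 -264.1   56.3] yaw 31.33 q [-0.06  0.84  0.7   2.08 -1.02  0.6   0.35] gap 59.6 F [-0.3 -0.4  0.8] need tool mm [ -0.3  -0.2 -63.7] frac [-0.0013 -0.0009 -0.3186]
```

Emit:
carry_out --pt "0 0 -0.05 0 -0.4" --pt "0 0 -0.1 0 -0.4" --pt "0 0 -0.15 0 -0.4" --pt "0 0 -0.1 0 -0.4" --pt "0 0 -0.1 0 -0.4" --pt "0 0 0 0 -0.4" --pt "0 0 0 0 -0.4"

```text
time_s: 12.9
eef_pos: [524.6, -264.1, 157.6]
tool_rot: [0.963, 0.27, 0.001, 0.001]
wrist_force: [-0.1, 0.5, -0.1]
finger_gap: 59.7
```

```bash
python3 - <<'E'
from h import *
p,d,P,s=snap("w11");e=s['eef_pos']
z=P[...,2]
print('tube rim',ringfit(P,(524,-264),(16.5,20),(74,81),(12,25)))
p,d=camera("top");P=pts("top",d);P[d==0]=np.nan
cv2.imwrite("pics/t11.png",cv2.resize(p[190:270,250:350],None,fx=6,fy=6,interpolation=cv2.INTER_CUBIC))
p,d=camera("scene");cv2.imwrite("pics/s11.png",cv2.resize(p[150:250,240:360],None,fx=6,fy=6,interpolation=cv2.INTER_CUBIC))
P=pts("scene",d);P[d==0]=np.nan
m=(abs(P[...,0]-459)<25)&(abs(P[...,1]+310)<25)&(P[...,2]>40)&(P[...,2]<75);q=P[m];print('handle scene',len(q),q.mean(0),q.max(0))
need(459.5,-310.5,110)
E
```

```text
tube rim (array([ 525.7, -264.6]), 797)
handle scene 67 [ 456.65602229 -311.87578137   56.43599725] [ 463.7770834  -304.34381603   68.53251744]
t 13.05 pos [ 523.8 -263.6  155.7] yaw 31.32 q [-0.17  0.73  0.87  2.04 -0.83  0.77  0.2 ] gap 59.6 F [-0.8  0.1 -0. ] need tool mm [-79.3   6.6  45.7] frac [-0.3965  0.0332  0.2286]
```

View pics/w11.png

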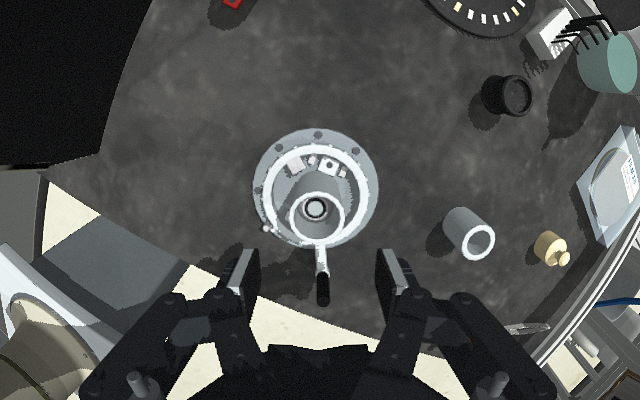

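View pics/s11.png

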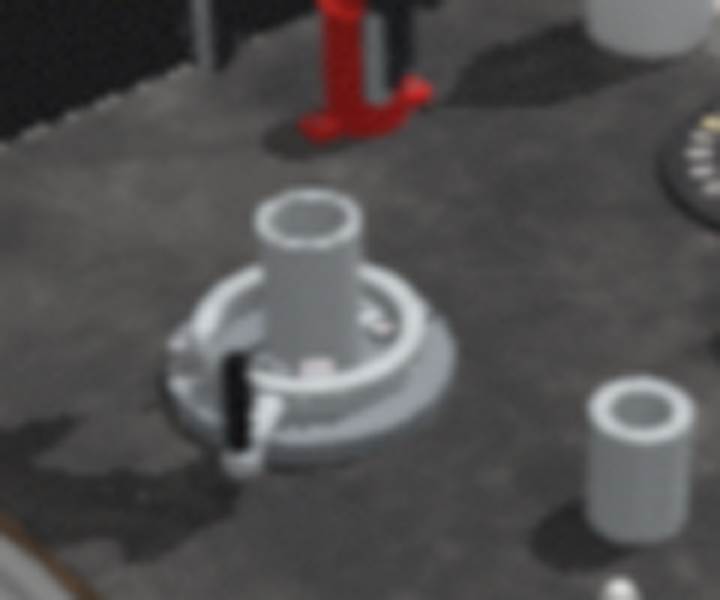

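Emit:
carry_out --pt "-0.09 0.008 0 0 -0.4" --pt "-0.13 0.01 0 0 -0.4" --pt "-0.12 0.01 0.05 0 -0.4" --pt "-0.055 0.005 0.1 0 -0.4" --pt "0 0 0.1 -0.9 -0.4" --pt "0 0 0 0 -0.4" --pt "0 0 0 0 -0.4"

```text
time_s: 13.63
eef_pos: [459.3, -310.5, 105.4]
tool_rot: [0.952, 0.306, -0.001, -0.001]
wrist_force: [-0.6, 0.5, -0.2]
finger_gap: 59.9
```

```bash
python3 - <<'E'
from h import *
p,d,P,s=snap("w12");e=s['eef_pos'];g=p.mean(2)
m=(abs(P[...,0]-459)<20)&(abs(P[...,1]+310)<20)&(P[...,2]>58)&(P[...,2]<72);q=P[m];print('handle top',len(q),q.mean(0).round(1),q.min(0).round(1),q.max(0).round(1))
k=P[m&(P[...,2]>64.5)];print(len(k),(k.min(0)+k.max(0))/2)
print('rim',ringfit(P,(524,-264),(16.5,20),(74,81),(12,25)))
need(459.5,-310.5,55)
E
```

```text
handle top 380 [ 460.7 -310.1   65.3] [ 453.7 -316.5   58. ] [ 465.6 -304.9   68.4]
289 [ 459.43787345 -310.80189865   66.46059009]
rim (array([ 525.3, -264.6]), 1706)
t 13.6833 pos [ 459.9 -310.8  106.2] yaw 35.68 q [ 0.02  0.74  0.74  2.14 -0.91  0.61  0.47] gap 59.7 F [ 0.8 -0.8  0.5] need tool mm [-0.2 -0.4 51.2] frac [-0.0009 -0.0022  0.256 ]
```

View pics/w12.png

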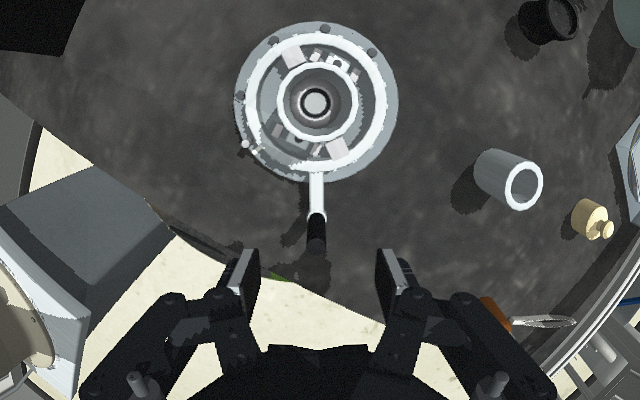

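Emit:
carry_out --pt "-0.001 -0.002 0.08 0 -0.4" --pt "0 0 0.1 0 -0.4" --pt "0 0 0.07 0 -0.4" --pt "0 0 0 0 0" --pt "0 0 0 0 0.5" --pt "0 0 0 0 0.9" --pt "0 0 0 0 0.9" --pt "0 0 0 0 0.9" --force 25

```text
time_s: 14.35
eef_pos: [460.1, -310.7, 57.4]
tool_rot: [0.952, 0.308, 0.0, 0.001]
wrist_force: [-0.2, 0.5, 5.2]
finger_gap: 10.9
```

Emit:
carry_out --pt "0.0005 -0.014 0 0.4 0.9" --pt "0.001 -0.0279 0 0.8 0.9" --pt "0.001 -0.0279 0 0.8 0.9" --pt "0.001 -0.0279 0 0.8 0.9" --pt "0.001 -0.0279 0 0.8 0.9" --pt "0.001 -0.0279 0 0.8 0.9"

```text
time_s: 14.85
eef_pos: [446.8, -283.7, 57.3]
tool_rot: [0.993, 0.118, 0.0, 0.001]
wrist_force: [-2.0, -1.6, 5.5]
finger_gap: 11.3
```

```bash
python3 - <<'E'
from h import *
need(524,-264,55)
s=env.read_state();D=s['eef_pos'][:2]-[524,-264];print(np.hypot(*D),np.degrees(np.arctan2(D[1],D[0])))
E
```

```text
t 14.85 pos [ 446.8 -283.7   57.3] yaw 13.56 q [ 0.09  0.76  0.56  2.21 -1.02  0.45  0.16] gap 11.3 F [-2.  -1.6  5.5] need tool mm [79.6 -1.   2.3] frac [ 0.3981 -0.0051  0.0117]
79.63400629654095 -165.70262140215598
```

Emit:
carry_out --pt "0.001 -0.0279 0 0.8 0.9" --pt "0.001 -0.0279 0 0.8 0.9" --pt "0.001 -0.0279 0 0.8 0.9" --pt "0.001 -0.0279 0 0.8 0.9" --pt "0.001 -0.0279 0 0.8 0.9" --pt "0.001 -0.0279 0 0.8 0.9" --pt "0 0 0 0 0.9"

```text
time_s: 15.43
eef_pos: [445.4, -249.2, 57.3]
tool_rot: [0.996, -0.091, 0.0, 0.0]
wrist_force: [-4.4, 1.1, 8.9]
finger_gap: 10.8
```

```bash
python3 - <<'E'
from h import *
need(524,-264,55)
s=env.read_state();D=s['eef_pos'][:2]-[524,-264];print(np.hypot(*D),np.degrees(np.arctan2(D[1],D[0])))
p,d,P,s=snap("w13")
E
```

```text
t 15.4333 pos [ 445.4 -249.2   57.3] yaw -10.47 q [ 0.06  0.74  0.52  2.25 -1.03  0.4  -0.31] gap 10.8 F [-4.4  1.1  8.9] need tool mm [80.   0.3  2.3] frac [0.3999 0.0014 0.0113]
79.98152754720063 169.3277641315284
```

View pics/w13.png

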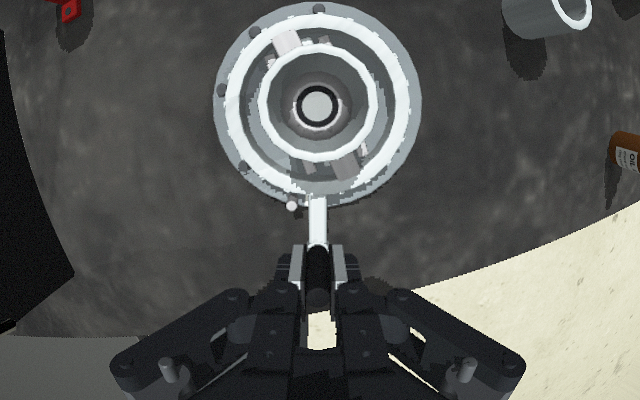

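Emit:
carry_out --pt "0.0003 -0.014 0 0.4 0.9" --pt "0.0003 -0.014 0 0.4 0.9" --pt "0.0003 -0.014 0 0.4 0.9" --pt "0 0 0 0 0.9"

```text
time_s: 15.82
eef_pos: [447.2, -241.5, 57.3]
tool_rot: [0.99, -0.142, 0.0, 0.0]
wrist_force: [-3.3, 1.4, 9.5]
finger_gap: 11.4
```

```bash
cat > a.py <<'E'
from h import *
need(524,-264,55)
s=env.read_state();D=s['eef_pos'][:2]-[524,-264];print(np.hypot(*D),np.degrees(np.arctan2(D[1],D[0])))
E
python3 a.py
```

```text
t 15.8167 pos [ 447.2 -241.5   57.3] yaw -16.37 q [ 0.04  0.74  0.51  2.26 -1.03  0.4  -0.42] gap 11.4 F [-3.3  1.4  9.5] need tool mm [80.  -0.   2.3] frac [ 4.002e-01 -1.000e-04  1.130e-02]
80.03045525875848 163.64193740143213
```

Near the stop; go on gently and watch the force.

Emit:
carry_out --pt "0 -0.007 0 0.2 0.9" --pt "0 -0.007 0 0.2 0.9" --pt "0 0 0 0 0.9"

```text
time_s: 16.07
eef_pos: [447.4, -241.1, 57.3]
tool_rot: [0.987, -0.16, 0.0, 0.002]
wrist_force: [-6.9, -6.8, 6.3]
finger_gap: 11.2
```

```bash
python3 a.py
```

```text
t 16.0667 pos [ 447.4 -241.1   57.3] yaw -18.39 q [ 0.04  0.74  0.51  2.26 -1.03  0.39 -0.46] gap 11.2 F [-6.9 -6.8  6.3] need tool mm [80.  -2.4  2.3] frac [ 0.3998 -0.0121  0.0116]
79.99319119551798 163.35025617212963
```

Emit:
carry_out --pt "0 -0.008 0 0 0.9" --pt "0 0 0 0 0.9"

```text
time_s: 16.23
eef_pos: [447.4, -240.9, 57.4]
tool_rot: [0.987, -0.16, 0.0, 0.003]
wrist_force: [-8.2, -11.0, 4.0]
finger_gap: 11.2
```

```bash
python3 a.py; python3 -c "
from h import *
snap('w14')"
```

```text
t 16.2333 pos [ 447.4 -240.9   57.4] yaw -18.41 q [ 0.04  0.74  0.51  2.26 -1.03  0.39 -0.46] gap 11.2 F [ -8.2 -11.    4. ] need tool mm [79.9 -2.3  2.4] frac [ 0.3996 -0.0115  0.0118]
79.95476742857113 163.24324971867512
```

View pics/w14.png

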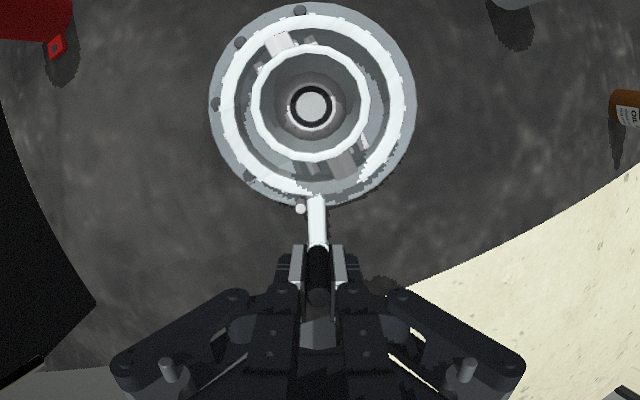

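Emit:
carry_out --pt "0 0.005 0 0 0.4" --pt "0 0.005 0 0 0.1" --pt "0 0.002 0 0 0" --pt "0 0 0 0 0" --pt "0 0 0 0 0" --pt "0 0 -0.05 0 0" --pt "0 0 -0.1 0 0" --pt "0 0 -0.15 0 0"

```text
time_s: 16.95
eef_pos: [447.5, -238.8, 115.6]
tool_rot: [0.987, -0.158, -0.002, -0.0]
wrist_force: [0.2, 1.0, 0.6]
finger_gap: 42.5
```

Emit:
carry_out --pt "0 0 -0.15 0 0" --pt "0 0 -0.1 0 0" --pt "0 0 0 0 0" --pt "0 0 0 0 0"

```text
time_s: 17.28
eef_pos: [449.0, -239.0, 167.0]
tool_rot: [0.988, -0.157, 0.001, -0.0]
wrist_force: [-0.4, 0.6, -0.2]
finger_gap: 42.6
```

```bash
python3 - <<'E'
from h import *
need(524,-264,55)
p,d,P,s=snap("w15");z=P[...,2]
c=np.array([524,-264.])
cv2.imwrite("pics/o15.png",ortho(p,P,515,-265))
m=(abs(P[...,0]-447)<20)&(abs(P[...,1]+241)<20)&(z>64.5)&(z<70);k=P[m];h=(k.min(0)+k.max(0))/2;print('handle',h,np.degrees(np.arctan2(h[1]+264,h[0]-524)))
print('rim',ringfit(P,(524,-264),(16.5,20),(74,81),(12,25)))
r=np.hypot(P[...,0]-525,P[...,1]+264.5);print('rim z',np.nanpercentile(z[(r>16.5)&(r<20)],90))
p,d=camera("scene");cv2.imwrite("pics/s15.png",cv2.resize(p[150:250,240:360],None,fx=6,fy=6,interpolation=cv2.INTER_CUBIC))
p,d=camera("top");cv2.imwrite("pics/t15.png",p)
E
```

```text
t 17.2833 pos [ 449. -239.  167.] yaw -18.11 q [-0.16  0.6   0.81  2.2  -0.76  0.64 -0.68] gap 42.6 F [-0.4  0.6 -0.2] need tool mm [ 79.1   0.5 112. ] frac [0.3953 0.0023 0.5599]
handle [ 447.11532102 -241.66873828   66.57935663] 163.80398755976708
rim (array([ 525.4, -264.5]), 844)
rim z 77.11179413777974
```

View pics/w15.png

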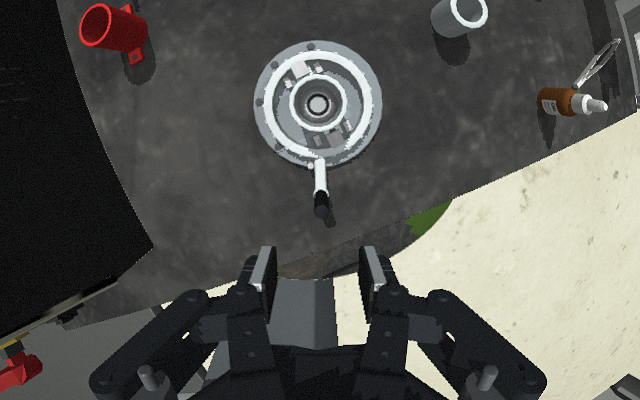

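View pics/o15.png

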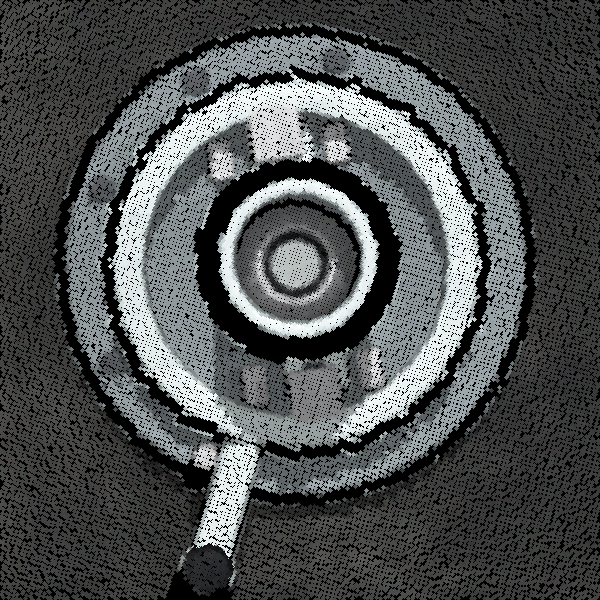

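View pics/s15.png

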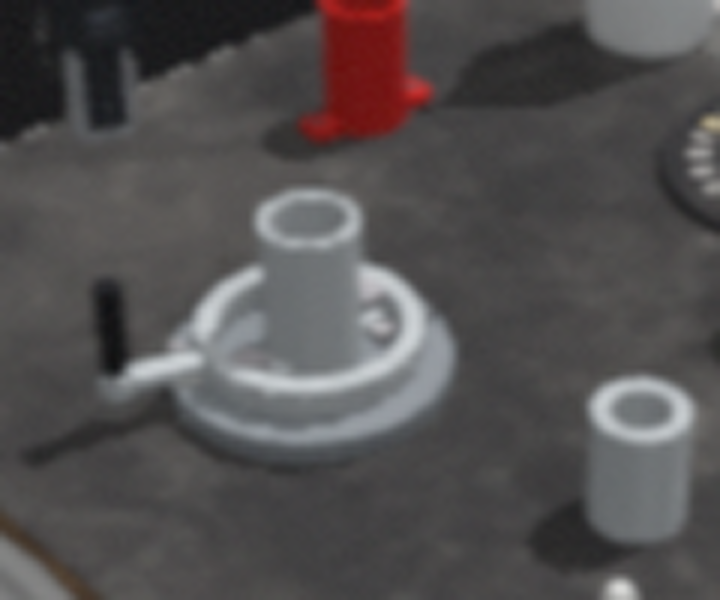

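```bash
python3 - <<'E'
import cv2
a=cv2.imread("pics/w14.png")[170:260,260:380];b=cv2.imread("pics/w15.png")[135:225,260:380]
cv2.imwrite("pics/cmp.png",cv2.resize(cv2.vconcat([a,b]),None,fx=3.3,fy=3.3,interpolation=cv2.INTER_CUBIC))
E
```

```text
(no output)
```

View pics/cmp.png

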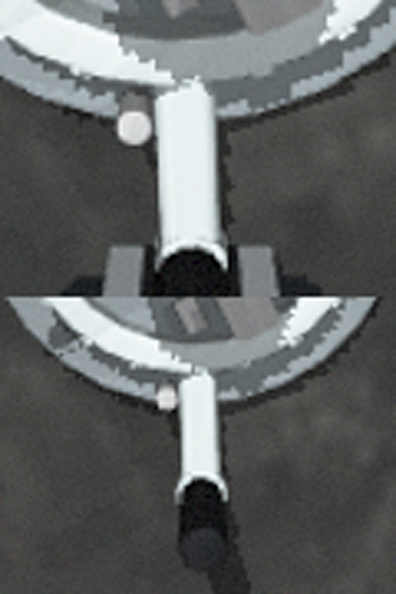

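View pics/t15.png

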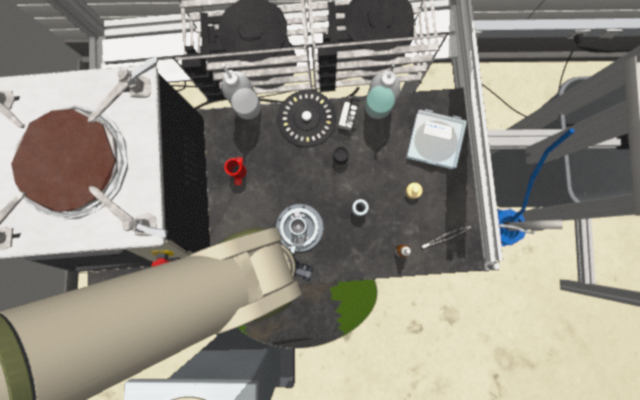

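```bash
python3 -c "
from plant import env
print(env.job_done(), env.read_state()['time_s'])"
```

```text
the job is handed in; nothing more can be done
the job is handed in; nothing more can be done
```

The eared aluminium tube is on the port, fully seated with its ears between the stops, and the collar is locked. I handed the job in at about 17.4 s with the gripper clear of everything.

- **Tube:** I gripped it by the upper wall, turned it to match the nests and guided it down slowly while watching the force. It stopped firmly at the seat under about 16 N. After release its rim measured 77.1 mm above the bench, against 77 mm expected.
- **Collar:** I pinched the handle and led it about 52° clockwise until it stopped moving under about 11 N. The arm then sat beside the white mark. After release it stood at the same place in the pictures, with both claws over the ears.
- **Other things:** In the last top view, the plain tube, the red tube, the dropper bottle, the loupe and the weight stood where they had been.

The checks disagreed slightly in two places, and I treated both as measurement noise:

- **Handle angle:** it read 163.2° from the arm's position and 163.8° from the camera.
- **Tube centre:** the camera put the tube's rim about 1.5 mm off the port axis, roughly its play on the port.

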